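# Make up two orders of foundry ware

## Task

Make up two orders from the stock on the packing bench: the white tray gets the dark grey graphite crucible, with the pink lid set centrally on it so that it covers the mouth, and the ochre domed thimble; the blue tray gets the cream-white crucible and the red-brown tube. Stand every piece upright on the tray floor with one compartment to each piece (either compartment will do; the lid goes on its crucible). The ware is brittle, so set each piece down rather than drop it and knock nothing over, and leave the green jar, the big brown pot and the tape roll where they are.

Things in the scene. Friction and masses are not known exactly. Their poses are not given: they have to be found in the camera images.
- tray_white: The white order tray, fixed to the bench, with two square compartments side by side along its x axis. Outside 183 mm (x) by 94 mm (y), walls 18 mm high and 5 mm thick, floor 5 mm thick, one 5 mm divider of the same height across the middle; each compartment is 84 x 84 mm inside, its centre 44.5 mm from the tray's origin along +x or -x. Origin: centre of the underside, on the bench (height 0); z up.
- tray_blue: The blue order tray, fixed to the bench, with two square compartments side by side along its x axis. Outside 183 mm (x) by 94 mm (y), walls 18 mm high and 5 mm thick, floor 5 mm thick, one 5 mm divider of the same height across the middle; each compartment is 84 x 84 mm inside, its centre 44.5 mm from the tray's origin along +x or -x. Origin: centre of the underside, on the bench (height 0); z up.
- crucible_mid (a point): The dark grey graphite crucible: an open round pot, loose, standing upright, 66 mm tall, 62 mm outside diameter from 20 mm above its foot up to the rim (the foot tapers in to 46 mm), wall 6 mm, mouth 50 mm, about 0.22 kg. The point is on its axis, half-way up, 33 mm above its foot; z up.
- cup_mid (a point): The cream-white alumina crucible: a smaller open round pot, loose, upright, 56 mm tall, 52 mm outside diameter from 18 mm above its foot up to the rim (the foot tapers in to 38 mm), wall 5 mm, about 0.13 kg. The point is on its axis, half-way up, 28 mm above its foot; z up.
- tube_mid (a point): The dark red-brown fireclay tube, open at both ends, loose, standing on end, 62 mm tall, outside diameter 54 mm, bore 40 mm, about 0.15 kg. The point is on its axis, half-way up, 31 mm above its foot; z up.
- thimble_mid (a point): The ochre-yellow fireclay thimble: a solid round piece with a domed top, loose, standing upright, 70 mm tall, diameter 50 mm, straight-sided up to 46 mm and domed above that, about 0.14 kg. The point is on its axis, half-way up, 35 mm above its foot; z up.
- lid_mid (a point): The pink crucible lid, loose, lying flat: a plain disc of 68 mm diameter, 10 mm thick, flat underneath, with an upright round knob of 22 mm diameter and 28 mm height on its centre (38 mm tall in all), about 0.10 kg. The point is on the axis half-way up the knob, 24 mm above the underside; z up.
- jar_mid (a point): A green jar with a green cap standing among the stock, not part of any order, loose: 48 mm diameter, 62 mm tall. The point is on its axis, half-way up, 31 mm above its foot.
- pot_mid (a point): A big brown clay pot standing to the left, not part of any order, loose: 112 mm diameter, 105 mm tall. The point is on its axis, half-way up, 52.5 mm above its foot.
- tape_mid (a point): A tan roll of packing tape lying flat on the far side, not part of any order, loose: 100 mm diameter, 48 mm tall. The point is on its axis, half-way up, 24 mm above the bench.

How it is judged:
At the end, for the whole second after the job is handed in: Grey crucible and thimble upright (within 7 degrees) on the white tray's floor, one per compartment; white crucible and tube likewise in the blue tray; pink lid flat (7 degrees) on the grey crucible's rim, centred within 10 mm; all released and at rest (((x of crucible_mid in the frame of tray_white between 0.0205 and 0.0685 m and y of crucible_mid in the frame of tray_white between -0.024 and 0.024 m and z of crucible_mid in the frame of tray_white between 0.033 and 0.044 m and angle between each of crucible_mid, thimble_mid's own z axis and vertical below 0.12 rad and x of thimble_mid in the frame of tray_white between -0.0685 and -0.0205 m and y of thimble_mid in the frame of tray_white between -0.024 and 0.024 m and z of thimble_mid in the frame of tray_white between 0.035 and 0.046 m) or (x of crucible_mid in the frame of tray_white between -0.0685 and -0.0205 m and y of crucible_mid in the frame of tray_white between -0.024 and 0.024 m and z of crucible_mid in the frame of tray_white between 0.033 and 0.044 m and angle between each of crucible_mid, thimble_mid's own z axis and vertical below 0.12 rad and x of thimble_mid in the frame of tray_white between 0.0205 and 0.0685 m and y of thimble_mid in the frame of tray_white between -0.024 and 0.024 m and z of thimble_mid in the frame of tray_white between 0.035 and 0.046 m)) and ((x of cup_mid in the frame of tray_blue between 0.0205 and 0.0685 m and y of cup_mid in the frame of tray_blue between -0.024 and 0.024 m and z of cup_mid in the frame of tray_blue between 0.028 and 0.039 m and angle between each of cup_mid, tube_mid's own z axis and vertical below 0.12 rad and x of tube_mid in the frame of tray_blue between -0.0685 and -0.0205 m and y of tube_mid in the frame of tray_blue between -0.024 and 0.024 m and z of tube_mid in the frame of tray_blue between 0.031 and 0.042 m) or (x of cup_mid in the frame of tray_blue between -0.0685 and -0.0205 m and y of cup_mid in the frame of tray_blue between -0.024 and 0.024 m and z of cup_mid in the frame of tray_blue between 0.028 and 0.039 m and angle between each of cup_mid, tube_mid's own z axis and vertical below 0.12 rad and x of tube_mid in the frame of tray_blue between 0.0205 and 0.0685 m and y of tube_mid in the frame of tray_blue between -0.024 and 0.024 m and z of tube_mid in the frame of tray_blue between 0.031 and 0.042 m)) and horizontal distance between lid_mid and crucible_mid below 0.01 m and z of lid_mid in the frame of crucible_mid between 0.052 and 0.063 m and angle between lid_mid's own z axis and vertical below 0.12 rad and linear speed of each of crucible, cup, tube, thimble, lid below 0.02 m/s and contact force between the fingers and crucible below 0.05 N and contact force between the fingers and cup below 0.05 N and contact force between the fingers and tube below 0.05 N and contact force between the fingers and thimble below 0.05 N and contact force between the fingers and lid below 0.05 N); the robot touches nothing.
It fails at once if a piece of ware is knocked over or tipped by more than about 45 degrees (angle between any of crucible_mid, cup_mid, tube_mid, thimble_mid, lid_mid's own z axis and vertical above 0.8 rad).
It fails at once if a piece of ware is dropped (out of the fingers it moves faster than 0.7 m/s, a fall of about 25 mm; a lid carried on its crucible does not count) ((contact force between the fingers and crucible below 0.01 N and linear speed of crucible above 0.7 m/s) or (contact force between the fingers and cup below 0.01 N and linear speed of cup above 0.7 m/s) or (contact force between the fingers and tube below 0.01 N and linear speed of tube above 0.7 m/s) or (contact force between the fingers and thimble below 0.01 N and linear speed of thimble above 0.7 m/s) or (contact force between the fingers and lid below 0.01 N and linear speed of lid above 0.7 m/s and distance between lid_mid and crucible_mid above 0.075 m)).
It fails at once if the green jar, the big brown pot or the tape roll is shifted by more than 20 mm (distance of any of jar_mid, pot_mid, tape_mid from where it was at the start of the episode above 0.02 m).
It also fails if it takes over 128 s, if anything falls off the work surface, if the arm or the gripper's body presses on something with over 40 N, if the wrist force passes 120 N, or if a joint passes its speed limit or range.

## Robot

A 6-joint arm with a two-finger parallel gripper is mounted at the origin on the work surface. World frame = base frame: x ahead of the robot, y to its left, z up, the work surface at z = 0. Lengths are in m, angles in rad, forces in N, time in s.
With the tool pointing down it reaches from about 0.375 to 0.9 m from the base axis. Payload 3.1 kg.
Tool frame: the origin (TCP) lies between the finger pads; the fingertips stand 17 mm ahead of it and the grasp point (between the pads) lies 2 mm behind it; z points along the fingers, y is the line along which they close (so a half turn about z gives the same grasp; the last joint's range is limited). The gripper opens to 85 mm and grips with 20 to 120 N. Pads are 22 mm wide; open, the fingers measure 114 mm over their backs; the gripper's body (76 mm by 85 mm) begins 54 mm behind the grasp point. The pads swing forward as they close: fully open they stand 13 mm farther back than shut.
Start: joints at [1.026, 0.527, 1.433, -0, 1.181, -0.178], TCP at [0.224, 0.584, 0.248] pointing down, gripper open.
Joint ranges: [-3.08, 3.08], [-0.75, 2.2], [0.22, 2.44], [-1.43, 4.57], [0, 2.65], [-2.85, 2.85]. Speed limits (rad/s): [2.79, 2.79, 3.14, 3.14, 3.14, 3.14].

## Interface

Orientations are given as a unit quaternion [x, y, z, w].
In Python, from station import sense, vision, order gives the robot as it stands.
- The arm moves only by the shell command python3 -m crank 'ROWS' [OPENING] [FORCE]. ROWS is JSON, a list of rows, each an object with "dp": the shift along the world's x, y, z in units of 30 mm (1.0 is 30 mm), a list of three; "angular": the turn, a rotation vector about the world's x, y, z in degrees, a list of three. In form: [{"dp": [dx, dy, dz], "angular": [ax, ay, az]}, ...]. A call has 1 to 20 rows; each row shifts and turns the commanded pose from where the row before left it; what a row does not reach is not made up. A row lasts 1/10 s, in which the tool goes at most 50 mm and 8.59 degrees, less where a joint would pass 70% of its speed; a pose out of reach is approached as far as the arm can. A call is refused whole if a number of a shift passes 1 or a number of a turn 8.59, either way. A call with a gripper value outside its range is refused whole. OPENING is the closure, from 0 (fully open) to 1 (shut), set as the call begins (- or left out, the last holds). The fingers move at their own pace and stop on an object; FORCE is the grip in N (left out, the last holds). Time passes only in rows, so rows that do not move let the fingers close. It gives the time, the measured TCP pose, the force, the opening and the grip force at its end, in the units of the state.
- sense(): the state, without advancing time (a new reading comes with each control period).
- vision.snapshot(name): name is "side" or "top" or "wrist"; returns a dict with "image" (420x560x3 uint8, blue, green, red), "range_z" (420x560 float32, m along the optical axis (not along the pixel's ray), 0 where there is no reading), "mtx" (3x3 intrinsics, pixels), "pose" (4x4, takes a point from camera to world coordinates); the wrist camera has in their place "mount" (4x4, takes a point from camera to tool coordinates, whose origin is the TCP and whose axes are the flange's). Camera axes: x right, y down, z forward; pixel columns grow to the right and rows downward; lengths in m; the calibration is good to about 2 mm. The wrist camera is an equidistant fisheye: a pixel r from the principal point sees the ray r / f radians off the axis. A picture is of the moment at which its call begins: read the wrist's pose just before it.
- order.sign_off(): hands the job in; it is judged then, once.
The state is a dict: "t": time; "q": joint angles; "qd": joint speeds; "tau": joint torques, N m; "tcp_pos": TCP position; "tool_rot": TCP orientation; "force": force on the tool from outside, world axes, zero at the start; "ft_torque": the same for the moment, N m; "finger_gap": opening from 0.0 (shut) to 1.0 (fully open); "gripper_force": force on a finger pad.
Only numpy, scipy, OpenCV 4.12 (cv2) and the standard library are available. Lean on these libraries where they do the work, as an engineer would, in place of code of your own. Each camera call takes 0.05 s, during which the arm holds its last target. There are 200 camera calls.

## Working session

There is one attempt and no reset: what is moved stays moved. The work goes in short steps, Python scripts to look and compute and a shell command to move; the robot and the scene stay as the last step left them, time stands still between calls to the robot, and variables do not carry over. Pictures are saved under pics/ and viewed, at most 14 in all, crops included, and the job is handed in when it is done.

```bash
mkdir -p pics
python3 - <<'E'
from station import sense, vision
import cv2
s=sense();print(s)
for n in("top","side"):
    d=vision.snapshot(n);cv2.imwrite(f"pics/{n}0.png",d["image"]);print(n,d["mtx"],d["pose"].round(3),d["range_z"].min(),d["range_z"].max())
E
```

```text
{'t': 0.0, 'q': array([ 1.02649416e+00,  5.28470841e-01,  1.43392702e+00, -1.21483671e-05,
        1.18141998e+00, -1.78455913e-01]), 'qd': array([ 0.00086483, -0.00012276, -0.00056828, -0.00146716,  0.0002045 ,
       -0.00130892]), 'tau': array([ 2.69948550e-04, -4.42362750e+01, -1.78022057e+01, -2.31788899e-04,
        8.65626993e-03,  1.08511497e-05]), 'tcp_pos': array([0.22316925, 0.58304999, 0.24732286]), 'tool_rot': array([ 1.81902321e-01,  9.83315976e-01, -1.04272001e-03, -3.88120535e-04]), 'force': array([ 0.45136529, -0.12674816, -1.19045822]), 'ft_torque': array([-0.00732862,  0.05246069,  0.00363534]), 'gripper_force': 0.0, 'finger_gap': 0.9988551518953667}
top [[510.98997908   0.         279.20676351]
 [  0.         510.98997908 208.39761497]
 [  0.           0.           1.        ]] [[-0.005 -0.986  0.168  0.378]
 [-1.     0.005  0.002  0.101]
 [-0.003 -0.168 -0.986  1.465]
 [ 0.     0.     0.     1.   ]] 0.0 2.4037488
side [[405.65351299   0.         276.48920717]
 [  0.         405.65351299 214.41501744]
 [  0.           0.           1.        ]] [[ 0.826 -0.367  0.428  0.198]
 [-0.564 -0.536  0.629 -0.507]
 [-0.001 -0.76  -0.649  0.715]
 [ 0.     0.     0.     1.   ]] 0.0 3.1841533
```

View pics/top0.png

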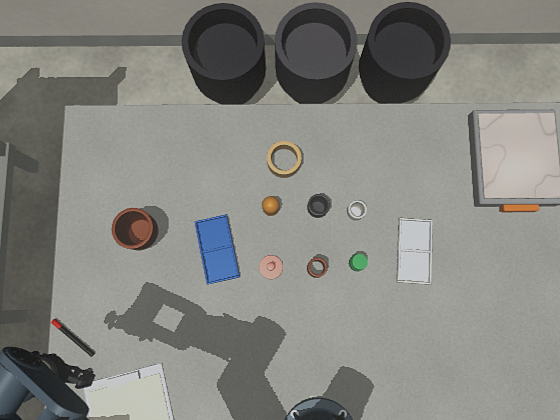

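View pics/side0.png

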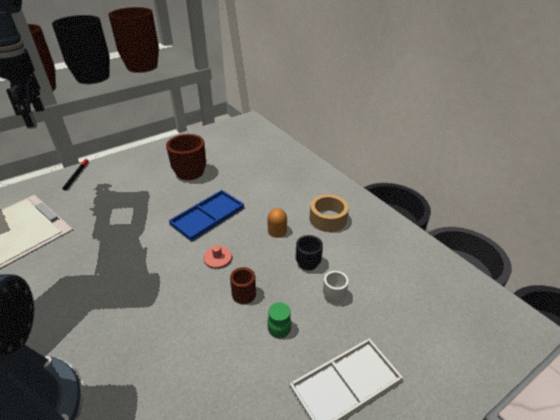

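The top view shows every piece clear: thimble (270,205), grey crucible (318,205), cup (357,210), lid (270,267), tube (317,267), jar (358,261), tape (284,158), blue tray (217,249) and white tray (415,250). The side view shows the same layout.

```bash
cat > h.py <<'E'
import numpy as np, cv2
from station import sense, vision
H=dict(crucible=.066,cup=.056,tube=.062,thimble=.070,lid=.010,jar=.062)
D=dict(crucible=.062,cup=.052,tube=.054,thimble=.05,lid=.068,jar=.048)
def cloud(n):
    d=vision.snapshot(n);K=d["mtx"];P=d["pose"];Z=d["range_z"]
    v,u=np.indices(Z.shape)
    c=np.stack([(u-K[0,2])/K[0,0]*Z,(v-K[1,2])/K[1,1]*Z,Z],-1)
    w=c@P[:3,:3].T+P[:3,3]; w[Z<=0]=np.nan
    return d,w
def ray(d,uv,h):
    r=cv2.undistortPoints(np.float64(uv).reshape(-1,1,2),d["mtx"],None)[:,0]
    r=np.c_[r,np.ones(len(r))]@d["pose"][:3,:3].T;o=d["pose"][:3,3]
    return o+r*((h-o[2])/r[:,2])[:,None]
def near(w,x,y,R=.048):
    m=(np.hypot(w[...,0]-x,w[...,1]-y)<R)&(w[...,2]>.006)
    return m
def circle(p):
    p=np.float64(p);A=np.c_[2*p,np.ones(len(p))];s=np.linalg.lstsq(A,(p**2).sum(1),rcond=None)[0]
    return s[:2],np.sqrt(s[2]+s[0]**2+s[1]**2)
E
cat > m.py <<'E'
from h import *
seeds=dict(thimble=(270,205),crucible=(318,205),cup=(357,210),lid=(270,267),tube=(317,267),jar=(358,261))
d,w=cloud("top"); s,ws=cloud("side")
for n,uv in seeds.items():
    h=H[n];g=ray(d,uv,h)[0]
    out=[]
    for W in(w,ws):
        m=near(W,g[0],g[1]);p=W[m];zt=np.nanpercentile(p[:,2],97)
        t=p[abs(p[:,2]-(h if n!="thimble" else .063))<.006][:,:2]
        c,r=cv2.minEnclosingCircle(t.astype(np.float32));out+=[np.round(c,4),round(2000*r,1),round(zt,4)]
    print(n,*out)
hsv=cv2.cvtColor(d["image"],cv2.COLOR_BGR2HSV)
for n,uv in dict(blue=(217,249),white=(415,250)).items():
    m=cv2.inRange(hsv,(105,120,40),(125,255,255)) if n=="blue" else cv2.inRange(hsv,(0,0,185),(180,40,255))
    m=cv2.morphologyEx(m,cv2.MORPH_CLOSE,np.ones((5,5)))
    M=np.zeros_like(m);M[210:292,uv[0]-30:uv[0]+30]=m[210:292,uv[0]-30:uv[0]+30]
    c=max(cv2.findContours(M,0,cv2.CHAIN_APPROX_NONE)[0],key=cv2.contourArea)
    p=ray(d,c.reshape(-1,2),.016)[:,:2]
    print(n,cv2.minAreaRect((p*1000).astype(np.float32)))
    q=w[(abs(w[...,2]-.018)<.008)&(np.hypot(*(w[...,:2]-p.mean(0)).transpose(2,0,1))<.115)][:,:2]
    print("  depth",cv2.minAreaRect((q*1000).astype(np.float32)),len(q))
for n,uv in dict(tape=(284,158),pot=(134,229)).items(): print(n,ray(d,uv,.05 if n=="tape" else .1).round(3))
E
python3 m.py
```

```text
thimble [0.6305 0.1287] 46.7 0.0717 [0.6293 0.1267] 43.8 0.0702
crucible [ 0.6269 -0.0055] 62.1 0.0695 [ 0.6279 -0.0065] 63.8 0.0676
cup [ 0.6138 -0.1147] 52.5 0.0592 [ 0.614  -0.1146] 54.2 0.0575
lid [0.4575 0.1331] 93.3 0.0399 [0.4586 0.1286] 69.1 0.0389
tube [4.544e-01 2.000e-04] 53.8 0.0669 [ 4.549e-01 -2.000e-04] 54.9 0.064
jar [ 0.4687 -0.1154] 43.2 0.0671 [ 0.4701 -0.1161] 45.0 0.0641
blue ((509.990234375, 282.95367431640625), (182.24053955078125, 92.76888275146484), 12.409912109375)
  depth ((505.7964172363281, 307.87158203125), (201.80174255371094, 162.9066162109375), 19.354801177978516) 533
white ((501.53704833984375, -280.35076904296875), (92.12714385986328, 181.31320190429688), 85.7914047241211)
  depth ((500.56768798828125, -304.44256591796875), (148.2599334716797, 185.64842224121094), 87.09950256347656) 579
tape [[0.765 0.09  0.05 ]]
pot [[0.556 0.495 0.1  ]]
```

Every height and diameter agrees with the sizes given. First I go above the thimble and turn the closing line to world y.

```bash
python3 -m crank '[{"dp":[0.4,-0.5,0],"angular":[0,0,7]},{"dp":[0.85,-0.95,0],"angular":[0,0,7]},{"dp":[0.85,-0.95,0],"angular":[0,0,7]},{"dp":[0.85,-0.95,0],"angular":[0,0,0]},{"dp":[0.85,-0.95,0],"angular":[0,0,0]},{"dp":[0.85,-0.95,0],"angular":[0,0,0]},{"dp":[0.85,-0.95,0],"angular":[0,0,0]},{"dp":[0.85,-0.95,0],"angular":[0,0,0]},{"dp":[0.85,-0.95,0],"angular":[0,0,0]},{"dp":[0.85,-0.95,0],"angular":[0,0,0]},{"dp":[0.85,-0.95,0],"angular":[0,0,0]},{"dp":[0.85,-0.95,0],"angular":[0,0,0]},{"dp":[0.85,-0.95,0],"angular":[0,0,0]},{"dp":[0.85,-0.95,0],"angular":[0,0,0]},{"dp":[0.85,-0.95,0],"angular":[0,0,0]},{"dp":[0.85,-0.95,0],"angular":[0,0,0]},{"dp":[0.4,-0.5,-1],"angular":[0,0,0]},{"dp":[0,0,-1],"angular":[0,0,0]},{"dp":[0,0,0],"angular":[0,0,0]}]' 0 40
```

```text
t: 2.1
tcp_pos: [0.627, 0.1251, 0.1836]
tool_rot: [0.0, 1.0, -0.0, -0.005]
force: [-1.4, -0.3, -2.0]
finger_gap: 0.999
gripper_force: 0.0
```

```bash
cat >> h.py <<'E'
from scipy.spatial.transform import Rotation as R
def wrist():
    s=sense();d=vision.snapshot("wrist");K=d["mtx"];Z=d["range_z"]
    v,u=np.indices(Z.shape);x=(u-K[0,2])/K[0,0];y=(v-K[1,2])/K[1,1];t=np.hypot(x,y)+1e-9
    f=np.tan(np.minimum(t,1.5))/t
    c=np.stack([x*f*Z,y*f*Z,Z],-1);M=d["mount"]
    tl=c@M[:3,:3].T+M[:3,3]; w=tl@R.from_quat(s["tool_rot"]).as_matrix().T+s["tcp_pos"]; w[Z<=0]=np.nan
    return d,w,s
E
python3 - <<'E'
from h import *
d,w,s=wrist();cv2.imwrite("pics/w1.png",d["image"]);print(s["tcp_pos"],d["mount"].round(3),d["mtx"][0])
m=near(w,.630,.128);p=w[m];print(np.nanmax(p[:,2]))
for a,b in((.046,.056),(.056,.064),(.064,.07)):
    q=p[(p[:,2]>a)&(p[:,2]<b)][:,:2];c,r=cv2.minEnclosingCircle(q.astype(np.float32));print(c,2*r,len(q),circle(q))
E
```

```text
[0.62699557 0.12508843 0.18361645] [[ 0.001 -0.949 -0.314  0.081]
 [ 1.     0.001 -0.    -0.   ]
 [ 0.001 -0.314  0.949 -0.126]
 [ 0.     0.     0.     1.   ]] [325.1922621    0.         277.93398929]
0.26904288905319684
(0.6307022571563721, 0.12718521058559418) 0.04967084527015686 449 (array([0.63134014, 0.12734301]), np.float64(0.0231638428150012))
(0.6312716603279114, 0.12767717242240906) 0.045700617134571075 1001 (array([0.63139019, 0.1274225 ]), np.float64(0.019036543303085462))
(0.6307422518730164, 0.12720483541488647) 0.035096775740385056 1117 (array([0.63118238, 0.12743445]), np.float64(0.011227894984353446))
```

View pics/w1.png

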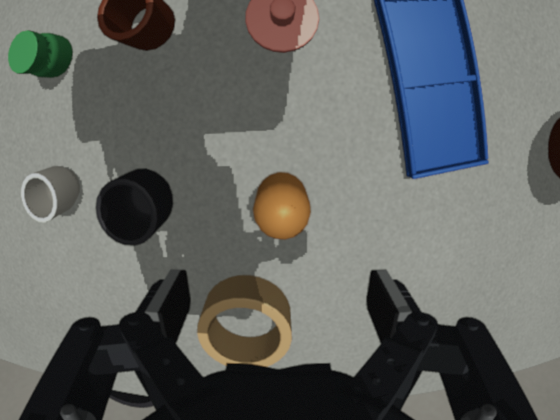

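The wrist view shows the thimble at (282,205), clear between the fingers, and agrees with the top camera to 1 mm. I go down and close.

```bash
python3 -m crank '[{"dp":[0.13,0.08,0],"angular":[0,0,0]},{"dp":[0,0,-1],"angular":[0,0,0]},{"dp":[0,0,-1],"angular":[0,0,0]},{"dp":[0,0,-1],"angular":[0,0,0]},{"dp":[0,0,-1],"angular":[0,0,0]},{"dp":[0,0,-0.6],"angular":[0,0,0]},{"dp":[0,0,-0.35],"angular":[0,0,0]},{"dp":[0,0,0],"angular":[0,0,0]},{"dp":[0,0,0],"angular":[0,0,0]}]' 0 && python3 -m crank '[{"dp":[0,0,0],"angular":[0,0,0]},{"dp":[0,0,0],"angular":[0,0,0]},{"dp":[0,0,0],"angular":[0,0,0]},{"dp":[0,0,0],"angular":[0,0,0]},{"dp":[0,0,0],"angular":[0,0,0]},{"dp":[0,0,0],"angular":[0,0,0]},{"dp":[0,0,0],"angular":[0,0,0]},{"dp":[0,0,0],"angular":[0,0,0]}]' 1 40
```

```text
t: 3.05
tcp_pos: [0.6352, 0.129, 0.0414]
tool_rot: [-0.001, 1.0, 0.0, 0.001]
force: [0.3, -0.3, 0.2]
finger_gap: 1.001
gripper_force: 0.0
t: 3.85
tcp_pos: [0.6347, 0.1285, 0.0413]
tool_rot: [-0.0, 1.0, 0.0, 0.001]
force: [-0.9, 0.1, 4.9]
finger_gap: 0.573
gripper_force: 41.6
```

Grasp point is a few mm high (at the dome's start). Re-gripping lower.

```bash
python3 -m crank '[{"dp":[0,0,0],"angular":[0,0,0]},{"dp":[0,0,0],"angular":[0,0,0]},{"dp":[0,0,0],"angular":[0,0,0]},{"dp":[0,0,0],"angular":[0,0,0]},{"dp":[-0.12,-0.04,-0.27],"angular":[0,0,0]},{"dp":[0,0,0],"angular":[0,0,0]},{"dp":[0,0,0],"angular":[0,0,0]},{"dp":[0,0,0],"angular":[0,0,0]}]' 0 && python3 -m crank '[{"dp":[0,0,0],"angular":[0,0,0]},{"dp":[0,0,0],"angular":[0,0,0]},{"dp":[0,0,0],"angular":[0,0,0]},{"dp":[0,0,0],"angular":[0,0,0]},{"dp":[0,0,0],"angular":[0,0,0]},{"dp":[0,0,0],"angular":[0,0,0]},{"dp":[0,0,0],"angular":[0,0,0]},{"dp":[0,0,0],"angular":[0,0,0]}]' 1 40
```

```text
t: 4.65
tcp_pos: [0.6303, 0.1273, 0.0316]
tool_rot: [-0.0, 1.0, -0.0, -0.0]
force: [0.9, -0.2, 0.5]
finger_gap: 1.0
gripper_force: 0.0
t: 5.45
tcp_pos: [0.6307, 0.1274, 0.0322]
tool_rot: [-0.0, 1.0, 0.0, 0.001]
force: [-0.6, -0.1, 5.3]
finger_gap: 0.572
gripper_force: 41.9
```

```bash
python3 -m crank '[{"dp":[0,0,0.5],"angular":[0,0,0]},{"dp":[0,0,1],"angular":[0,0,0]},{"dp":[0,0,1],"angular":[0,0,0]},{"dp":[0,0,1],"angular":[0,0,0]},{"dp":[0,0,0.5],"angular":[0,0,0]},{"dp":[-0.1,-0.5,0],"angular":[0,0,0]},{"dp":[-0.2,-0.98,0],"angular":[0,0,0]},{"dp":[-0.2,-0.98,0],"angular":[0,0,0]},{"dp":[-0.2,-0.98,0],"angular":[0,0,0]},{"dp":[-0.2,-0.98,0],"angular":[0,0,0]},{"dp":[-0.2,-0.98,0],"angular":[0,0,0]},{"dp":[-0.2,-0.98,0],"angular":[0,0,0]},{"dp":[-0.2,-0.98,0],"angular":[0,0,0]},{"dp":[-0.2,-0.98,0],"angular":[0,0,0]},{"dp":[-0.2,-0.98,0],"angular":[0,0,0]},{"dp":[-0.2,-0.98,0],"angular":[0,0,0]},{"dp":[-0.2,-0.98,0],"angular":[0,0,0]},{"dp":[-0.2,-0.98,0],"angular":[0,0,0]},{"dp":[-0.2,-0.98,0],"angular":[0,0,0]},{"dp":[-0.12,-0.46,0],"angular":[0,0,0]}]' && python3 -m crank '[{"dp":[0,0,0],"angular":[0,0,0]},{"dp":[0,0,0],"angular":[0,0,0]},{"dp":[0,0,0],"angular":[0,0,0]},{"dp":[0,0,0],"angular":[0,0,0]}]'
```

```text
t: 7.45
tcp_pos: [0.5436, -0.2863, 0.1498]
tool_rot: [0.001, 1.0, 0.001, -0.001]
force: [0.6, 0.8, -1.0]
finger_gap: 0.575
gripper_force: 41.7
t: 7.85
tcp_pos: [0.5459, -0.282, 0.1516]
tool_rot: [-0.001, 1.0, 0.0, -0.0]
force: [1.1, 0.1, -1.4]
finger_gap: 0.568
gripper_force: 41.7
```

```bash
python3 -m crank '[{"dp":[0,0,-0.6],"angular":[0,0,0]},{"dp":[0,0,-1],"angular":[0,0,0]},{"dp":[0,0,-1],"angular":[0,0,0]},{"dp":[0,0,-0.6],"angular":[0,0,0]},{"dp":[0,0,-0.3],"angular":[0,0,0]},{"dp":[0,0,-0.2],"angular":[0,0,0]},{"dp":[0,0,0],"angular":[0,0,0]},{"dp":[0,0,0],"angular":[0,0,0]},{"dp":[0,0,0],"angular":[0,0,0]}]'
```

```text
t: 8.75
tcp_pos: [0.5464, -0.2841, 0.0418]
tool_rot: [-0.0, 1.0, -0.001, 0.001]
force: [0.3, 0.4, -0.6]
finger_gap: 0.574
gripper_force: 41.7
```

```bash
python3 -m crank '[{"dp":[0,0,-0.07],"angular":[0,0,0]},{"dp":[0,0,-0.06],"angular":[0,0,0]},{"dp":[0,0,0],"angular":[0,0,0]},{"dp":[0,0,0],"angular":[0,0,0]}]'
```

```text
t: 9.15
tcp_pos: [0.546, -0.2839, 0.0372]
tool_rot: [-0.0, 1.0, -0.0, 0.0]
force: [0.6, -0.6, 1.7]
finger_gap: 0.576
gripper_force: 41.9
```

```bash
python3 -m crank '[{"dp":[0,0,0],"angular":[0,0,0]},{"dp":[0,0,0],"angular":[0,0,0]},{"dp":[0,0,0],"angular":[0,0,0]},{"dp":[0,0,0],"angular":[0,0,0]},{"dp":[0,0,0.5],"angular":[0,0,0]},{"dp":[0,0,1],"angular":[0,0,0]},{"dp":[0,0,1],"angular":[0,0,0]},{"dp":[0,0,1],"angular":[0,0,0]},{"dp":[0,0,0.6],"angular":[0,0,0]},{"dp":[0.15,0.5,0],"angular":[0,0,0]},{"dp":[0.27,0.92,0],"angular":[0,0,0]},{"dp":[0.27,0.92,0],"angular":[0,0,0]},{"dp":[0.27,0.92,0],"angular":[0,0,0]},{"dp":[0.27,0.92,0],"angular":[0,0,0]},{"dp":[0.27,0.92,0],"angular":[0,0,0]},{"dp":[0.27,0.92,0],"angular":[0,0,0]},{"dp":[0.27,0.92,0],"angular":[0,0,0]},{"dp":[0.27,0.92,0],"angular":[0,0,0]},{"dp":[0.27,0.92,0],"angular":[0,0,0]},{"dp":[0.14,0.49,0],"angular":[0,0,0]}]' 0 && python3 -m crank '[{"dp":[0,0,0],"angular":[0,0,0]},{"dp":[0,0,0],"angular":[0,0,0]},{"dp":[0,0,0],"angular":[0,0,0]}]'
python3 - <<'E'
from h import *
d,w,s=wrist();print(s["tcp_pos"])
for n,x,y in(("crucible",.6275,-.006),("cup",.614,-.1147),("tube",.4547,0)):
    p=w[near(w,x,y)];q=p[abs(p[:,2]-H[n])<.005][:,:2];print(n,cv2.minEnclosingCircle(q.astype(np.float32)),len(q))
d,w=cloud("top");p=w[near(w,.546,-.284,.035)];q=p[(p[:,2]>.06)&(p[:,2]<.08)];print("thimble",cv2.minEnclosingCircle(q[:,:2].astype(np.float32)),np.nanmax(p[:,2]))
E
```

```text
t: 11.15
tcp_pos: [0.6266, -0.0021, 0.1589]
tool_rot: [-0.002, 1.0, 0.001, -0.001]
force: [0.2, 0.5, -0.3]
finger_gap: 1.001
gripper_force: 0.0
t: 11.45
tcp_pos: [0.6269, -0.0066, 0.1596]
tool_rot: [0.0, 1.0, -0.0, -0.0]
force: [0.2, 0.3, 0.3]
finger_gap: 0.998
gripper_force: 0.0
[ 0.62693387 -0.00662937  0.15964076]
crucible ((0.6282864212989807, -0.006977391894906759), 0.031216515228152275) 2029
cup ((0.6159740686416626, -0.1156083419919014), 0.02677333727478981) 1242
tube ((0.46990537643432617, -0.0011026794090867043), 0.022697940468788147) 664
thimble ((0.5455030798912048, -0.28098657727241516), 0.024021409451961517) 0.08127536920601641
```

```bash
python3 -m crank '[{"dp":[0.04,0,-0.6],"angular":[0,0,0]},{"dp":[0,0,-1],"angular":[0,0,0]},{"dp":[0,0,-1],"angular":[0,0,0]},{"dp":[0,0,-0.8],"angular":[0,0,0]},{"dp":[0,0,-0.4],"angular":[0,0,0]},{"dp":[0,0,0],"angular":[0,0,0]},{"dp":[0,0,0],"angular":[0,0,0]},{"dp":[0,0,0],"angular":[0,0,0]}]' 0 && python3 -m crank '[{"dp":[0,0,0],"angular":[0,0,0]},{"dp":[0,0,0],"angular":[0,0,0]},{"dp":[0,0,0],"angular":[0,0,0]},{"dp":[0,0,0],"angular":[0,0,0]},{"dp":[0,0,0],"angular":[0,0,0]},{"dp":[0,0,0],"angular":[0,0,0]},{"dp":[0,0,0],"angular":[0,0,0]}]' 1 40
```

```text
t: 12.35
tcp_pos: [0.6297, -0.006, 0.0473]
tool_rot: [-0.0, 1.0, -0.0, 0.001]
force: [0.1, -0.1, 0.7]
finger_gap: 1.001
gripper_force: 0.0
t: 13.05
tcp_pos: [0.6293, -0.0058, 0.0474]
tool_rot: [-0.0, 1.0, -0.0, 0.001]
force: [-0.6, -1.0, 5.5]
finger_gap: 0.718
gripper_force: 43.1
```

```bash
python3 -m crank '[{"dp":[0,0,0.5],"angular":[0,0,0]},{"dp":[0,0,1],"angular":[0,0,0]},{"dp":[0,0,1],"angular":[0,0,0]},{"dp":[0,0,1],"angular":[0,0,0]},{"dp":[0,0,0.5],"angular":[0,0,0]},{"dp":[-0.32,-0.5,0],"angular":[0,0,0]},{"dp":[-0.57,-0.9,0],"angular":[0,0,0]},{"dp":[-0.57,-0.9,0],"angular":[0,0,0]},{"dp":[-0.57,-0.9,0],"angular":[0,0,0]},{"dp":[-0.57,-0.9,0],"angular":[0,0,0]},{"dp":[-0.57,-0.9,0],"angular":[0,0,0]},{"dp":[-0.57,-0.9,0],"angular":[0,0,0]},{"dp":[-0.57,-0.9,0],"angular":[0,0,0]},{"dp":[-0.57,-0.9,0],"angular":[0,0,0]},{"dp":[-0.57,-0.9,0],"angular":[0,0,0]},{"dp":[-0.29,-0.43,0],"angular":[0,0,0]},{"dp":[0,0,0],"angular":[0,0,0]},{"dp":[0,0,0],"angular":[0,0,0]},{"dp":[0,0,0],"angular":[0,0,0]}]'
```

```text
t: 14.95
tcp_pos: [0.4564, -0.2753, 0.1656]
tool_rot: [-0.001, 1.0, 0.0, -0.0]
force: [1.1, 0.1, -2.4]
finger_gap: 0.719
gripper_force: 44.4
```

```bash
python3 -m crank '[{"dp":[0,-0.05,-0.6],"angular":[0,0,0]},{"dp":[0,0,-1],"angular":[0,0,0]},{"dp":[0,0,-1],"angular":[0,0,0]},{"dp":[0,0,-0.6],"angular":[0,0,0]},{"dp":[0,0,-0.3],"angular":[0,0,0]},{"dp":[0,0,-0.15],"angular":[0,0,0]},{"dp":[0,0,0],"angular":[0,0,0]},{"dp":[0,0,0],"angular":[0,0,0]},{"dp":[0,0,-0.06],"angular":[0,0,0]},{"dp":[0,0,-0.06],"angular":[0,0,0]},{"dp":[0,0,0],"angular":[0,0,0]},{"dp":[0,0,0],"angular":[0,0,0]}]'
```

```text
t: 16.15
tcp_pos: [0.4563, -0.278, 0.0529]
tool_rot: [-0.0, 1.0, -0.0, 0.0]
force: [-0.1, 0.2, -2.4]
finger_gap: 0.717
gripper_force: 44.5
```

```bash
python3 -m crank '[{"dp":[0,0,-0.05],"angular":[0,0,0]},{"dp":[0,0,0],"angular":[0,0,0]},{"dp":[0,0,0],"angular":[0,0,0]}]'
```

```text
t: 16.45
tcp_pos: [0.4564, -0.2781, 0.0524]
tool_rot: [-0.0, 1.0, -0.0, 0.0]
force: [-0.8, 0.4, 6.1]
finger_gap: 0.722
gripper_force: 45.2
```

```bash
python3 -m crank '[{"dp":[0,0,0],"angular":[0,0,0]},{"dp":[0,0,0],"angular":[0,0,0]},{"dp":[0,0,0],"angular":[0,0,0]},{"dp":[0,0,0],"angular":[0,0,0]},{"dp":[0,0,0.5],"angular":[0,0,0]},{"dp":[0,0,1],"angular":[0,0,0]},{"dp":[0,0,1],"angular":[0,0,0]},{"dp":[0,0,1],"angular":[0,0,0]},{"dp":[0,0,0.3],"angular":[0,0,0]},{"dp":[0.4,0.4,0],"angular":[0,0,0]},{"dp":[0.9,0.92,0],"angular":[0,0,0]},{"dp":[0.9,0.92,0],"angular":[0,0,0]},{"dp":[0.9,0.92,0],"angular":[0,0,0]},{"dp":[0.9,0.92,0],"angular":[0,0,0]},{"dp":[0.9,0.92,0],"angular":[0,0,0]},{"dp":[0.4,0.43,0],"angular":[0,0,0]},{"dp":[0,0,0],"angular":[0,0,0]},{"dp":[0,0,0],"angular":[0,0,0]},{"dp":[0,0,0],"angular":[0,0,0]},{"dp":[0,0,0],"angular":[0,0,0]}]' 0
python3 - <<'E'
from h import *
d,w,s=wrist();print(s["tcp_pos"])
for n,x,y in(("cup",.615,-.115),):
    p=w[near(w,x,y)];q=p[abs(p[:,2]-H[n])<.005][:,:2];print(n,cv2.minEnclosingCircle(q.astype(np.float32)),len(q))
d,w=cloud("top");p=w[near(w,.457,-.277,.035)];q=p[(p[:,2]>.066)&(p[:,2]<.08)];print("crucible",cv2.minEnclosingCircle(q[:,:2].astype(np.float32)),np.nanmax(p[:,2]))
E
```

```text
t: 18.45
tcp_pos: [0.6143, -0.1163, 0.1651]
tool_rot: [0.001, 1.0, 0.0, -0.0]
force: [-0.2, -0.7, -0.5]
finger_gap: 0.999
gripper_force: 0.0
[ 0.61429885 -0.11633343  0.16507487]
cup ((0.6154851317405701, -0.11568242311477661), 0.026018541306257248) 1258
crucible ((0.453570693731308, -0.2769056558609009), 0.03153657540678978) 0.07863717984140628
```

```bash
python3 -m crank '[{"dp":[0.02,0,-0.6],"angular":[0,0,0]},{"dp":[0,0,-1],"angular":[0,0,0]},{"dp":[0,0,-1],"angular":[0,0,0]},{"dp":[0,0,-1],"angular":[0,0,0]},{"dp":[0,0,-0.6],"angular":[0,0,0]},{"dp":[0,0,0],"angular":[0,0,0]},{"dp":[0,0,0],"angular":[0,0,0]},{"dp":[0,0,0],"angular":[0,0,0]}]' 0 && python3 -m crank '[{"dp":[0,0,0],"angular":[0,0,0]},{"dp":[0,0,0],"angular":[0,0,0]},{"dp":[0,0,0],"angular":[0,0,0]},{"dp":[0,0,0],"angular":[0,0,0]},{"dp":[0,0,0],"angular":[0,0,0]},{"dp":[0,0,0],"angular":[0,0,0]},{"dp":[0,0,0],"angular":[0,0,0]},{"dp":[0,0,0],"angular":[0,0,0]}]' 1 40
```

```text
t: 19.35
tcp_pos: [0.6169, -0.1157, 0.0406]
tool_rot: [-0.0, 1.0, -0.0, 0.001]
force: [-0.8, 0.1, 0.0]
finger_gap: 1.001
gripper_force: 0.0
t: 20.15
tcp_pos: [0.6166, -0.1153, 0.0406]
tool_rot: [-0.0, 1.0, -0.0, 0.001]
force: [0.0, -0.1, 5.3]
finger_gap: 0.604
gripper_force: 42.0
```

```bash
python3 -m crank '[{"dp":[0,0,0.5],"angular":[0,0,0]},{"dp":[0,0,1],"angular":[0,0,0]},{"dp":[0,0,1],"angular":[0,0,0]},{"dp":[0,0,1],"angular":[0,0,0]},{"dp":[0,0,0.5],"angular":[0,0,0]},{"dp":[-0.05,0.5,0],"angular":[0,0,0]},{"dp":[-0.155,0.97,0],"angular":[0,0,0]},{"dp":[-0.155,0.97,0],"angular":[0,0,0]},{"dp":[-0.155,0.97,0],"angular":[0,0,0]},{"dp":[-0.155,0.97,0],"angular":[0,0,0]},{"dp":[-0.155,0.97,0],"angular":[0,0,0]},{"dp":[-0.155,0.97,0],"angular":[0,0,0]},{"dp":[-0.155,0.97,0],"angular":[0,0,0]},{"dp":[-0.155,0.97,0],"angular":[0,0,0]},{"dp":[-0.155,0.97,0],"angular":[0,0,0]},{"dp":[-0.155,0.97,0],"angular":[0,0,0]},{"dp":[-0.155,0.97,0],"angular":[0,0,0]},{"dp":[-0.155,0.97,0],"angular":[0,0,0]},{"dp":[-0.155,0.97,0],"angular":[0,0,0]},{"dp":[-0.04,0.49,0],"angular":[0,0,0]}]' && python3 -m crank '[{"dp":[0,0,0],"angular":[0,0,0]},{"dp":[0,0,0],"angular":[0,0,0]},{"dp":[0,0,0],"angular":[0,0,0]},{"dp":[0,0,0],"angular":[0,0,0]}]'
```

```text
t: 22.15
tcp_pos: [0.5502, 0.2956, 0.1581]
tool_rot: [-0.002, 1.0, -0.0, -0.002]
force: [-0.1, 0.1, -1.5]
finger_gap: 0.603
gripper_force: 42.1
t: 22.55
tcp_pos: [0.5531, 0.2916, 0.1591]
tool_rot: [0.001, 1.0, -0.0, -0.0]
force: [-0.7, -0.2, -1.4]
finger_gap: 0.602
gripper_force: 42.1
```

```bash
python3 -m crank '[{"dp":[0,0,-0.6],"angular":[0,0,0]},{"dp":[0,0,-1],"angular":[0,0,0]},{"dp":[0,0,-1],"angular":[0,0,0]},{"dp":[0,0,-0.6],"angular":[0,0,0]},{"dp":[0,0,-0.3],"angular":[0,0,0]},{"dp":[0,0,-0.15],"angular":[0,0,0]},{"dp":[0,0,0],"angular":[0,0,0]},{"dp":[0,0,-0.05],"angular":[0,0,0]},{"dp":[0,0,-0.05],"angular":[0,0,0]},{"dp":[0,0,0],"angular":[0,0,0]},{"dp":[0,0,0],"angular":[0,0,0]}]'
```

```text
t: 23.65
tcp_pos: [0.553, 0.2931, 0.0472]
tool_rot: [-0.0, 1.0, 0.0, 0.0]
force: [-0.4, 0.3, -0.6]
finger_gap: 0.604
gripper_force: 42.1
```

```bash
python3 -m crank '[{"dp":[0,0,-0.06],"angular":[0,0,0]},{"dp":[0,0,0],"angular":[0,0,0]},{"dp":[0,0,0],"angular":[0,0,0]}]'
```

```text
t: 23.95
tcp_pos: [0.5531, 0.2931, 0.0456]
tool_rot: [-0.0, 1.0, 0.0, 0.0]
force: [-1.5, -0.5, 4.2]
finger_gap: 0.607
gripper_force: 42.5
```

```bash
python3 -m crank '[{"dp":[0,0,0],"angular":[0,0,0]},{"dp":[0,0,0],"angular":[0,0,0]},{"dp":[0,0,0],"angular":[0,0,0]},{"dp":[0,0,0],"angular":[0,0,0]},{"dp":[0,0,0.5],"angular":[0,0,0]},{"dp":[0,0,1],"angular":[0,0,0]},{"dp":[0,0,1],"angular":[0,0,0]},{"dp":[0,0,1],"angular":[0,0,0]},{"dp":[0,0,0.5],"angular":[0,0,0]},{"dp":[-0.17,-0.5,0],"angular":[0,0,0]},{"dp":[-0.327,-0.975,0],"angular":[0,0,0]},{"dp":[-0.327,-0.975,0],"angular":[0,0,0]},{"dp":[-0.327,-0.975,0],"angular":[0,0,0]},{"dp":[-0.327,-0.975,0],"angular":[0,0,0]},{"dp":[-0.327,-0.975,0],"angular":[0,0,0]},{"dp":[-0.327,-0.975,0],"angular":[0,0,0]},{"dp":[-0.327,-0.975,0],"angular":[0,0,0]},{"dp":[-0.327,-0.975,0],"angular":[0,0,0]},{"dp":[-0.327,-0.975,0],"angular":[0,0,0]},{"dp":[-0.17,-0.495,0],"angular":[0,0,0]}]' 0;python3 -m crank '[{"dp":[0,0,0],"angular":[0,0,0]},{"dp":[0,0,0],"angular":[0,0,0]},{"dp":[0,0,0],"angular":[0,0,0]},{"dp":[0,0,0],"angular":[0,0,0]}]'
python3 - <<'E'
from h import *
d,w,s=wrist();print(s["tcp_pos"])
for n,x,y in(("tube",.4547,0),):
    p=w[near(w,x,y)];q=p[abs(p[:,2]-H[n])<.005][:,:2];print(n,cv2.minEnclosingCircle(q.astype(np.float32)),len(q))
d,w=cloud("top");p=w[near(w,.5535,.2926,.035)];q=p[(p[:,2]>.057)&(p[:,2]<.07)];print("cup",cv2.minEnclosingCircle(q[:,:2].astype(np.float32)),np.nanmax(p[:,2]))
E
```

```text
t: 25.95
tcp_pos: [0.4538, -0.002, 0.1659]
tool_rot: [0.001, 1.0, -0.0, 0.0]
force: [-0.3, -0.2, -0.0]
finger_gap: 0.997
gripper_force: 0.0
t: 26.35
tcp_pos: [0.4546, 0.0007, 0.1651]
tool_rot: [-0.001, 1.0, -0.0, 0.0]
force: [-0.4, 0.2, -0.9]
finger_gap: 1.004
gripper_force: 0.0
[0.45458441 0.00065102 0.16510981]
tube ((0.45478588342666626, -0.0008476598304696381), 0.026935355737805367) 1787
cup ((0.5514936447143555, 0.2938685715198517), 0.026110462844371796) 0.06612498517322596
```

Cup is well placed; the tube is centred under the hand.

```bash
python3 -m crank '[{"dp":[0,-0.03,-0.6],"angular":[0,0,0]},{"dp":[0,0,-1],"angular":[0,0,0]},{"dp":[0,0,-1],"angular":[0,0,0]},{"dp":[0,0,-0.9],"angular":[0,0,0]},{"dp":[0,0,-0.6],"angular":[0,0,0]},{"dp":[0,0,0],"angular":[0,0,0]},{"dp":[0,0,0],"angular":[0,0,0]},{"dp":[0,0,0],"angular":[0,0,0]}]' 0 && python3 -m crank '[{"dp":[0,0,0],"angular":[0,0,0]},{"dp":[0,0,0],"angular":[0,0,0]},{"dp":[0,0,0],"angular":[0,0,0]},{"dp":[0,0,0],"angular":[0,0,0]},{"dp":[0,0,0],"angular":[0,0,0]},{"dp":[0,0,0],"angular":[0,0,0]},{"dp":[0,0,0],"angular":[0,0,0]},{"dp":[0,0,0],"angular":[0,0,0]}]' 1 40
```

```text
t: 27.25
tcp_pos: [0.4549, -0.001, 0.0427]
tool_rot: [-0.001, 1.0, -0.0, 0.001]
force: [0.2, 0.7, -0.4]
finger_gap: 0.999
gripper_force: 0.0
t: 28.05
tcp_pos: [0.4548, -0.0011, 0.0429]
tool_rot: [-0.0, 1.0, -0.0, 0.001]
force: [-0.9, 0.6, 4.4]
finger_gap: 0.611
gripper_force: 42.2
```

```bash
python3 -m crank '[{"dp":[0,0,0.5],"angular":[0,0,0]},{"dp":[0,0,1],"angular":[0,0,0]},{"dp":[0,0,1],"angular":[0,0,0]},{"dp":[0,0,1],"angular":[0,0,0]},{"dp":[0,0,0.5],"angular":[0,0,0]},{"dp":[0.03,0.5,0],"angular":[0,0,0]},{"dp":[0.04,0.91,0],"angular":[0,0,0]},{"dp":[0.04,0.91,0],"angular":[0,0,0]},{"dp":[0.04,0.91,0],"angular":[0,0,0]},{"dp":[0.04,0.91,0],"angular":[0,0,0]},{"dp":[0.04,0.91,0],"angular":[0,0,0]},{"dp":[0.04,0.91,0],"angular":[0,0,0]},{"dp":[0.04,0.91,0],"angular":[0,0,0]},{"dp":[0.04,0.91,0],"angular":[0,0,0]},{"dp":[0.04,0.91,0],"angular":[0,0,0]},{"dp":[0,0.46,0],"angular":[0,0,0]},{"dp":[0,0,0],"angular":[0,0,0]},{"dp":[0,0,0],"angular":[0,0,0]},{"dp":[0,0,0],"angular":[0,0,0]},{"dp":[0,0,0],"angular":[0,0,0]}]'
```

```text
t: 30.05
tcp_pos: [0.4659, 0.2723, 0.1619]
tool_rot: [0.0, 1.0, -0.0, -0.0]
force: [-0.1, -0.0, -1.8]
finger_gap: 0.61
gripper_force: 42.5
```

```bash
python3 -m crank '[{"dp":[0,0.02,-0.6],"angular":[0,0,0]},{"dp":[0,0,-1],"angular":[0,0,0]},{"dp":[0,0,-1],"angular":[0,0,0]},{"dp":[0,0,-0.6],"angular":[0,0,0]},{"dp":[0,0,-0.3],"angular":[0,0,0]},{"dp":[0,0,-0.15],"angular":[0,0,0]},{"dp":[0,0,0],"angular":[0,0,0]},{"dp":[0,0,-0.05],"angular":[0,0,0]},{"dp":[0,0,-0.05],"angular":[0,0,0]},{"dp":[0,0,0],"angular":[0,0,0]},{"dp":[0,0,0],"angular":[0,0,0]}]'
```

```text
t: 31.15
tcp_pos: [0.4662, 0.2742, 0.0498]
tool_rot: [-0.0, 1.0, 0.0, 0.0]
force: [0.3, -0.6, -1.5]
finger_gap: 0.612
gripper_force: 42.4
```

```bash
python3 -m crank '[{"dp":[0,0,-0.06],"angular":[0,0,0]},{"dp":[0,0,-0.02],"angular":[0,0,0]},{"dp":[0,0,0],"angular":[0,0,0]},{"dp":[0,0,0],"angular":[0,0,0]}]'
```

```text
t: 31.55
tcp_pos: [0.4662, 0.2742, 0.0479]
tool_rot: [-0.0, 1.0, 0.0, 0.0]
force: [-1.8, -0.4, 4.3]
finger_gap: 0.612
gripper_force: 43.2
```

```bash
python3 -m crank '[{"dp":[0,0,0],"angular":[0,0,0]},{"dp":[0,0,0],"angular":[0,0,0]},{"dp":[0,0,0],"angular":[0,0,0]},{"dp":[0,0,0],"angular":[0,0,0]},{"dp":[0,0,0.5],"angular":[0,0,0]},{"dp":[0,0,1],"angular":[0,0,0]},{"dp":[0,0,1],"angular":[0,0,0]},{"dp":[0,0,1],"angular":[0,0,0]},{"dp":[0,0,0.5],"angular":[0,0,0]},{"dp":[-0.03,-0.5,0],"angular":[0,0,0]},{"dp":[-0.05,-0.96,0],"angular":[0,0,0]},{"dp":[-0.05,-0.96,0],"angular":[0,0,0]},{"dp":[-0.05,-0.96,0],"angular":[0,0,0]},{"dp":[-0.05,-0.96,0],"angular":[0,0,0]},{"dp":[-0.04,-0.48,0],"angular":[0,0,0]},{"dp":[0,0,0],"angular":[0,0,0]},{"dp":[0,0,0],"angular":[0,0,0]},{"dp":[0,0,0],"angular":[0,0,0]},{"dp":[0,0,0],"angular":[0,0,0]}]' 0
python3 - <<'E'
from h import *
d,w,s=wrist();print(s["tcp_pos"])
p=w[near(w,.4585,.1295)]
for a,b in((.005,.014),(.034,.042)):
    q=p[(p[:,2]>a)&(p[:,2]<b)][:,:2];print("lid",cv2.minEnclosingCircle(q.astype(np.float32)),len(q))
d,w=cloud("top");p=w[near(w,.4665,.2734,.035)];q=p[(p[:,2]>.062)&(p[:,2]<.075)];print("tube",cv2.minEnclosingCircle(q[:,:2].astype(np.float32)),np.nanmax(p[:,2]))
p=w[near(w,.4564,-.277,.037)];q=p[(p[:,2]>.066)&(p[:,2]<.078)];print("crucible",cv2.minEnclosingCircle(q[:,:2].astype(np.float32)))
cv2.imwrite("pics/top2.png",d["image"][130:310,100:450].repeat(2,0).repeat(2,1))
E
```

```text
t: 33.45
tcp_pos: [0.4577, 0.1301, 0.1668]
tool_rot: [-0.001, 1.0, 0.0, -0.0]
force: [-1.1, 0.3, -0.0]
finger_gap: 0.997
gripper_force: 0.0
[0.4577406  0.13011491 0.16679122]
lid ((0.45914599299430847, 0.12826912105083466), 0.033832039684057236) 3402
lid ((0.45858269929885864, 0.12792766094207764), 0.010791271924972534) 507
tube ((0.4658277630805969, 0.27448970079421997), 0.02683020941913128) 0.07378054635336517
crucible ((0.4538331925868988, -0.2768407166004181), 0.03136564791202545)
```

View pics/top2.png

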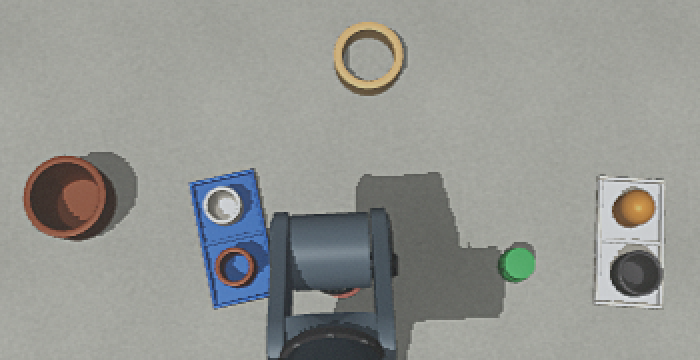

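All four pieces stand in their compartments (tube at (235,267), cup at (222,205), thimble at (634,208), crucible at (636,272)). The lid's disc and knob fits agree, so I grip the knob.

```bash
python3 -m crank '[{"dp":[0.03,-0.07,-0.6],"angular":[0,0,0]},{"dp":[0,0,-1],"angular":[0,0,0]},{"dp":[0,0,-1],"angular":[0,0,0]},{"dp":[0,0,-1],"angular":[0,0,0]},{"dp":[0,0,-0.6],"angular":[0,0,0]},{"dp":[0,0,-0.35],"angular":[0,0,0]},{"dp":[0,0,0],"angular":[0,0,0]},{"dp":[0,0,0],"angular":[0,0,0]},{"dp":[0,0,0],"angular":[0,0,0]}]' 0
```

```text
t: 34.45
tcp_pos: [0.4595, 0.1275, 0.0314]
tool_rot: [-0.0, 1.0, 0.0, 0.001]
force: [-0.2, 0.4, 1.1]
finger_gap: 1.002
gripper_force: 0.0
```

```bash
python3 -m crank '[{"dp":[0,0,-0.07],"angular":[0,0,0]},{"dp":[0,0,0],"angular":[0,0,0]},{"dp":[0,0,0],"angular":[0,0,0]},{"dp":[0,0,0],"angular":[0,0,0]},{"dp":[0,0,0],"angular":[0,0,0]},{"dp":[0,0,0],"angular":[0,0,0]},{"dp":[0,0,0],"angular":[0,0,0]},{"dp":[0,0,0],"angular":[0,0,0]},{"dp":[0,0,0],"angular":[0,0,0]},{"dp":[0,0,0],"angular":[0,0,0]},{"dp":[0,0,0],"angular":[0,0,0]},{"dp":[0,0,0],"angular":[0,0,0]}]' 1 40
```

```text
t: 35.65
tcp_pos: [0.4589, 0.1274, 0.0287]
tool_rot: [-0.0, 1.0, 0.0, 0.0]
force: [-1.5, 0.2, 5.7]
finger_gap: 0.239
gripper_force: 39.0
```

```bash
python3 -m crank '[{"dp":[0,0,0.5],"angular":[0,0,0]},{"dp":[0,0,1],"angular":[0,0,0]},{"dp":[0,0,1],"angular":[0,0,0]},{"dp":[0,0,1],"angular":[0,0,0]},{"dp":[0,0,1],"angular":[0,0,0]},{"dp":[0,0,0.5],"angular":[0,0,0]},{"dp":[0,-0.5,0],"angular":[0,0,0]},{"dp":[0,-0.98,0],"angular":[0,0,0]},{"dp":[0,-0.98,0],"angular":[0,0,0]},{"dp":[0,-0.98,0],"angular":[0,0,0]},{"dp":[0,-0.98,0],"angular":[0,0,0]},{"dp":[0,-0.98,0],"angular":[0,0,0]},{"dp":[0,-0.98,0],"angular":[0,0,0]},{"dp":[0,-0.98,0],"angular":[0,0,0]},{"dp":[0,-0.98,0],"angular":[0,0,0]},{"dp":[0,-0.98,0],"angular":[0,0,0]},{"dp":[0,-0.98,0],"angular":[0,0,0]},{"dp":[0,-0.98,0],"angular":[0,0,0]}]' && python3 -m crank '[{"dp":[-0.05,-0.9,0],"angular":[0,0,0]},{"dp":[-0.05,-0.7,0],"angular":[0,0,0]},{"dp":[-0.05,-0.4,0],"angular":[0,0,0]},{"dp":[0,0,0],"angular":[0,0,0]},{"dp":[0,0,0],"angular":[0,0,0]},{"dp":[0,0,0],"angular":[0,0,0]},{"dp":[0,0,0],"angular":[0,0,0]}]'
python3 - <<'E'
from h import *
d,w,s=wrist();print(s["tcp_pos"]);cv2.imwrite("pics/w3.png",d["image"])
p=w[near(w,.455,-.277)];q=p[(p[:,2]>.064)&(p[:,2]<.077)][:,:2];print(cv2.minEnclosingCircle(q.astype(np.float32)),circle(q),len(q))
p=w[near(w,*s["tcp_pos"][:2],.04)];
for a in np.arange(.10,.2,.01):
    q=p[(p[:,2]>a)&(p[:,2]<a+.01)][:,:2]
    if len(q)>20: print(a,cv2.minEnclosingCircle(q.astype(np.float32)),len(q))
E
```

```text
t: 37.45
tcp_pos: [0.4582, -0.212, 0.1779]
tool_rot: [-0.0, 1.0, 0.0, -0.001]
force: [-0.1, -0.2, -0.8]
finger_gap: 0.243
gripper_force: 39.2
t: 38.15
tcp_pos: [0.4542, -0.2698, 0.1784]
tool_rot: [-0.001, 1.0, 0.0, -0.0]
force: [-0.3, -0.1, -1.4]
finger_gap: 0.24
gripper_force: 39.3
[ 0.45421931 -0.26982205  0.17837407]
((0.45396894216537476, -0.2790369391441345), 0.03065144643187523) (array([ 0.45333486, -0.27871346]), np.float64(0.026989547654426134)) 971
0.14999999999999997 ((0.45462101697921753, -0.2695804536342621), 0.03464694693684578) 5261
0.15999999999999998 ((0.45385080575942993, -0.27020636200904846), 0.033156320452690125) 1823
0.16999999999999998 ((0.4477797746658325, -0.2701990008354187), 0.023975083604454994) 1086
0.17999999999999997 ((0.44765162467956543, -0.2701473832130432), 0.024179011583328247) 2688
0.18999999999999995 ((0.4469510018825531, -0.2701963186264038), 0.023917723447084427) 1109
```

View pics/w3.png

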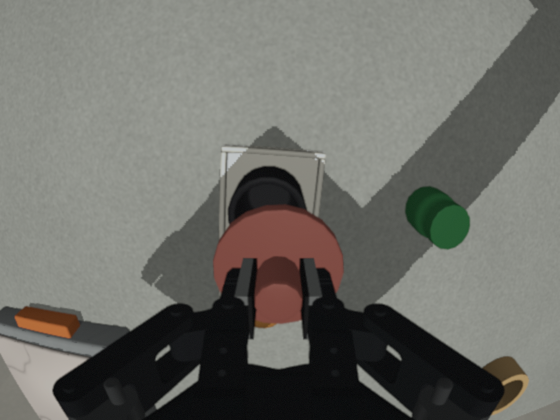

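The lid hangs level at (279,260) in the wrist view, with the crucible's rim behind it at (268,190). The fits put the crucible 9 mm further along −y, so I shift and lower.

```bash
python3 -m crank '[{"dp":[0,-0.3,-0.3],"angular":[0,0,0]},{"dp":[0,0,-0.8],"angular":[0,0,0]},{"dp":[0,0,-0.7],"angular":[0,0,0]},{"dp":[0,0,-0.4],"angular":[0,0,0]},{"dp":[0,0,-0.2],"angular":[0,0,0]},{"dp":[0,0,0],"angular":[0,0,0]},{"dp":[0,0,0],"angular":[0,0,0]},{"dp":[0,0,-0.06],"angular":[0,0,0]},{"dp":[0,0,-0.06],"angular":[0,0,0]},{"dp":[0,0,0],"angular":[0,0,0]},{"dp":[0,0,0],"angular":[0,0,0]}]'
```

```text
t: 39.3
tcp_pos: [0.4544, -0.2801, 0.1031]
tool_rot: [-0.0, 1.0, -0.0, 0.0]
force: [-0.9, -1.2, -0.9]
finger_gap: 0.247
gripper_force: 39.3
```

```bash
python3 -m crank '[{"dp":[0,0.03,-0.05],"angular":[0,0,0]},{"dp":[0,0,-0.04],"angular":[0,0,0]},{"dp":[0,0,0],"angular":[0,0,0]},{"dp":[0,0,0],"angular":[0,0,0]}]'
```

```text
t: 39.7
tcp_pos: [0.4542, -0.2791, 0.1]
tool_rot: [-0.0, 1.0, 0.0, -0.0]
force: [0.0, -0.9, -0.6]
finger_gap: 0.243
gripper_force: 39.3
```

```bash
python3 -m crank '[{"dp":[0,0,-0.04],"angular":[0,0,0]},{"dp":[0,0,0],"angular":[0,0,0]},{"dp":[0,0,0],"angular":[0,0,0]}]'
```

```text
t: 40.0
tcp_pos: [0.4544, -0.2792, 0.0997]
tool_rot: [-0.0, 1.0, -0.0, 0.0]
force: [-0.7, 0.5, 5.1]
finger_gap: 0.241
gripper_force: 40.0
```

```bash
python3 -m crank '[{"dp":[0,0,0],"angular":[0,0,0]},{"dp":[0,0,0],"angular":[0,0,0]},{"dp":[0,0,0],"angular":[0,0,0]},{"dp":[0,0,0],"angular":[0,0,0]},{"dp":[0,0,0],"angular":[0,0,0]},{"dp":[0,0,0.3],"angular":[0,0,0]},{"dp":[0,0,0.8],"angular":[0,0,0]},{"dp":[0,0,1],"angular":[0,0,0]},{"dp":[0,0,1],"angular":[0,0,0]},{"dp":[0,0.5,0.5],"angular":[0,0,0]},{"dp":[0,0.9,0],"angular":[0,0,0]},{"dp":[0,0.9,0],"angular":[0,0,0]},{"dp":[0,0.9,0],"angular":[0,0,0]},{"dp":[0,0.9,0],"angular":[0,0,0]},{"dp":[0,0.9,0],"angular":[0,0,0]},{"dp":[0,0.5,0],"angular":[0,0,0]},{"dp":[0,0,0],"angular":[0,0,0]},{"dp":[0,0,0],"angular":[0,0,0]},{"dp":[0,0,0],"angular":[0,0,0]}]' 0
python3 - <<'E'
from h import *
d,w=cloud("top");d2,ws=cloud("side")
for W in(w,ws):
    p=W[near(W,.454,-.278,.045)]
    for a,b in((.064,.085),(.1,.12)):
        q=p[(p[:,2]>a)&(p[:,2]<b)];print(cv2.minEnclosingCircle(q[:,:2].astype(np.float32)),np.median(q[:,2]),len(q))
cv2.imwrite("pics/end.png",np.hstack([d["image"][170:310,180:450],d2["image"][270:410,270:540]]))
E
```

```text
t: 41.9
tcp_pos: [0.4548, -0.1154, 0.2071]
tool_rot: [0.0, 1.0, -0.0, 0.0]
force: [-0.3, -0.3, -0.3]
finger_gap: 1.002
gripper_force: 0.0
((0.4487473666667938, -0.29526323080062866), 0.028807489201426506) 0.08071125579275407 95
((0.45100468397140503, -0.28705334663391113), 0.004113903734833002) 0.10777435916091616 6
((0.45386311411857605, -0.2783583998680115), 0.0343623086810112) 0.08152444812529358 1117
((0.45390212535858154, -0.2786236107349396), 0.011112027801573277) 0.10892859003005018 164
```

View pics/end.png

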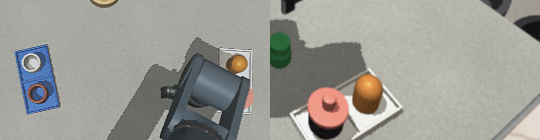

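The side view shows the lid sitting level on the crucible at (327,108), with its top at 81 mm as it should be. The thimble stands at (368,95), and the cup and tube are in the blue tray. Handing in.

```bash
python3 -c "
from station import order
print(order.sign_off())"
```

```text
the job is handed in; nothing more can be done
None
```

Both orders are made up and the job was handed in at about 42 s: thimble and lidded grey crucible in the white tray, white crucible and tube in the blue. The last camera checks showed every piece standing in its own compartment and the lid level and centred; sign-off returned no verdict.

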